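# Change over the supplies in a test dock

## Robot

A 6-joint arm with a two-finger parallel gripper is mounted at the origin on the work surface. World frame = base frame: x ahead of the robot, y to its left, z up, the work surface at z = 0. Lengths are in m, angles in rad, forces in N, time in s.
With the tool pointing down it reaches from about 0.375 to 0.975 m from the base axis. Payload 3.8 kg.
Tool frame: the origin (TCP) lies on the centre line of the jaws, within the pads' length; the fingertips stand 17 mm ahead of it and the grasp point (between the pads) lies 2 mm behind it (bot.tip_extent is the distance from the TCP to the fingertips, in m); z points along the fingers, y is the line along which they close (so a half turn about z gives the same grasp; the last joint's range is limited). The gripper opens to 85 mm and grips with 20 to 120 N. Pads are 22 mm wide; open, the fingers measure 114 mm over their backs; the gripper's body (76 mm by 85 mm) begins 54 mm behind the grasp point. The pads swing forward as they close: fully open they stand 13 mm farther back than shut.
Start: joints at [-1.232, 0.264, 1.604, -0, 1.274, -0.037], TCP at [0.248, -0.628, 0.248] pointing down, gripper open.
Joint ranges: [-2.63, 2.63], [-0.94, 2.18], [0.31, 2.57], [-1.31, 4.45], [0, 2.66], [-2.55, 2.55]. Speed limits (rad/s): [2.57, 2.57, 3.14, 3.14, 3.14, 3.14].

## Interface

Orientations are given as a rotation vector (axis times angle).
In Python, from workcell import readout, read_camera, finish_job, bot gives the robot as it stands.
- The arm moves only by the tool jog_arm, never from a script. Its argument "deltas" is one flat list of numbers, 7 for each row, row after row: the shift along the tool's x, y, z in m, then the turn, a rotation vector about the tool's x, y, z in degrees, then the gripper command: -1 is shut, 1 is fully open, values between are in proportion. A call has 1 to 8 rows; each row is the pose to reach, as a shift and turn from the pose commanded when the call began, along the tool's axes at that moment; what a row does not reach only later rows make up. A row lasts 1/10 s, in which the tool goes at most 50 mm and 8.59 degrees, less where a joint would pass 70% of its speed; a pose out of reach is approached as far as the arm can. A call with a gripper value outside its range is refused whole. The fingers move at their own pace and stop on an object; "squeeze" is the grip in N (left out, the last holds). Time passes only in rows, so rows that repeat a pose let the fingers close. It gives the time, the measured TCP pose, the force, the opening and the grip force at its end, in the units of the state.
- readout.read_state(): the state, without advancing time (a new reading comes with each control period).
- read_camera(name): name is "scene" or "top" or "wrist"; returns a dict with "color" (420x560x3 uint8, blue, green, red), "fx", "fy", "cx", "cy" (pixels), "origin" and "attitude" of the camera in the world. Camera axes: x right, y down, z forward; pixel columns grow to the right and rows downward; lengths in m; the calibration is good to about 2 mm. A picture is of the moment at which its call begins. There is no depth.
- finish_job(): hands the job in; it is judged then, once.
The state is a dict: "time": time; "q": joint angles; "joint_vel": joint speeds; "joint_torque": joint torques, N m; "tool_pos": TCP position; "tcp_rot": TCP orientation; "wrist_force": force on the tool from outside, world axes, zero at the start; "torque": the same for the moment, N m; "width": opening from 0.0 (shut) to 1.0 (fully open); "grip_force": force on a finger pad.
Only numpy, scipy, OpenCV 4.12 (cv2) and the standard library are available. Lean on these libraries where they do the work, as an engineer would, in place of code of your own. Each camera call takes 0.05 s, during which the arm holds its last target. There are 200 camera calls.

## Task

The power supplies in the test dock have been tested; the two in the black tray are waiting to go in. Slide the dock's clear cover all the way back, swap them (every tested supply is slid forward from under the overhanging contact head, lifted out and laid flat and right way up on the floor of the tray; each waiting one goes right way up into a bay, its black terminal end pushed home under the head), then slide the cover fully shut. Leave the other things on the bench alone.

Things in the scene. Friction and masses are not known exactly. Their poses are not given: they have to be found in the camera images.
- dock: grey test dock fixed to the bench, 343 mm deep (x), 360 mm wide (y). Origin: on the bench, below the lip's front edge, midway across; +x points to the dock's rear. Inner floor 12 mm above the bench. Open well from x = -168 mm (inside of front wall) to 0, inside width 336 mm; front wall 48 mm high, side walls with the cover's tracks 64 mm
- dock_lip (a point): middle of the lower front edge of the contact head's overhanging lip, 47 mm above the bench (lip's top 55 mm). Under it, from dock x = 0 to a rear stop at +50 mm, are four bays 50 mm wide, centred at dock y = -108, -36, +36, +108 mm, with guides 22 mm wide between. A tested supply's end starts 36 to 48 mm under the lip; slid near to the front wall, it is clear
- guard (a joint): the clear plastic cover that slides level along the dock's x over the well (m): 0 shut (well covered), 0.16 fully back over the contact head. Starts shut or up to 20 mm ajar; stays where left; slides with about 2 N plus 8 N per m/s. Its top face is 60 mm above the bench
- guard_handle (a point): centre of the grip bar of the cover's black handle: bar 12 mm thick (dock x), 110 mm long (dock y), 14 mm high, from 86 to 100 mm above the bench, with 26 mm of free space below it between two end posts. It moves with the cover: at dock x = -120 mm when shut, +40 mm when fully back
- psu_a: slim power supply in a perforated bare-metal case: 140 mm long (its x), 42 mm wide (y), 30 mm high, 0.28 kg. Origin: centre of its underside. Its +x end is a black terminal block, 22 mm long and 20 mm high. Tested: it may be absent (None), otherwise it starts on the dock's floor in the bay centred at dock y = -108 mm, terminal end under the lip
- psu_b: slim power supply in a perforated bare-metal case: 140 mm long (its x), 42 mm wide (y), 30 mm high, 0.28 kg. Origin: centre of its underside. Its +x end is a black terminal block, 22 mm long and 20 mm high. Tested: it may be absent (None), otherwise it starts on the dock's floor in the bay centred at dock y = -36 mm, terminal end under the lip
- psu_c: slim power supply in a perforated bare-metal case: 140 mm long (its x), 42 mm wide (y), 30 mm high, 0.28 kg. Origin: centre of its underside. Its +x end is a black terminal block, 22 mm long and 20 mm high. Tested: it may be absent (None), otherwise it starts on the dock's floor in the bay centred at dock y = +36 mm, terminal end under the lip
- psu_d: slim power supply in a perforated bare-metal case: 140 mm long (its x), 42 mm wide (y), 30 mm high, 0.28 kg. Origin: centre of its underside. Its +x end is a black terminal block, 22 mm long and 20 mm high. Tested: it may be absent (None), otherwise it starts on the dock's floor in the bay centred at dock y = +108 mm, terminal end under the lip
- psu_e: slim power supply in a perforated bare-metal case: 140 mm long (its x), 42 mm wide (y), 30 mm high, 0.28 kg. Origin: centre of its underside. Its +x end is a black terminal block, 22 mm long and 20 mm high. Waiting: it starts in the tray, lying roughly along the tray's x, terminal end towards its +x
- psu_f: slim power supply in a perforated bare-metal case: 140 mm long (its x), 42 mm wide (y), 30 mm high, 0.28 kg. Origin: centre of its underside. Its +x end is a black terminal block, 22 mm long and 20 mm high. Waiting: it starts in the tray, lying roughly along the tray's x, terminal end towards its +x
- psu_e_end (a point): middle of the terminal end face of psu_e, on its +x side, 70 mm from its origin and 10 mm above its underside. When the supply is home against the dock's rear stop this point is at dock x = +50 mm; 36 mm or more is far enough in
- psu_f_end (a point): middle of the terminal end face of psu_f, on its +x side, 70 mm from its origin and 10 mm above its underside. When the supply is home against the dock's rear stop this point is at dock x = +50 mm; 36 mm or more is far enough in
- tray: loose open black tray, outside 204 mm (x) by 312 mm (y), 28 mm high (a narrow rim stands out 4 to 6 mm at the top), walls and floor 4 mm thick, 0.7 kg. Origin: centre of its underside. It holds up to four supplies side by side, 70 mm apart, along its x. It stands left or right of the dock
- meter: yellow multimeter lying on the bench, 150 x 75 x 38 mm, a bystander; origin under its centre
- spray: green spray can standing at the rear, 65 mm across, 180 mm high, a bystander; origin under its centre
- solder: grey solder reel standing at the rear, 64 mm across, 50 mm high, a bystander; origin under its centre
Not all that is in view belongs to the job. What is shaped like the psu_f but green or pink is not meant.

How it is judged:
By the outcome, as a careful person would: the job done as asked, in the order asked, and still so for the second after the job is handed in, with the robot touching nothing.
Of psu_a, psu_b, psu_c, psu_d only 2 to 3 are there at a start; the rules pass over those that are not, and their reading is None.
At some moment in a run one of tray may be knocked a few centimetres aside while the robot is not near it.
Once in a run the grip may slacken for a moment while it holds something.
It also fails if it takes over 210 s, if anything falls off the work surface, if the arm or the gripper's body presses on something with over 40 N, if the wrist force passes 120 N, or if a joint passes its speed limit or range.

## Working session

There is one attempt and no reset: what is moved stays moved. The work goes in short steps, Python scripts to look and compute and a tool call to move; the robot and the scene stay as the last step left them, time stands still between calls to the robot, and variables do not carry over. Pictures are saved under pics/ and viewed, at most 14 in all, crops included, and the job is handed in when it is done.

Besides the shell and the picture viewer there is one more tool, called after ">>>" as name(argument=value, ...), one argument or row to a line, values as JSON. jog_arm: Moves the arm, as the interface text tells. Its arguments: {"type":"object","properties":{"deltas":{"type":"array"},"squeeze":{"type":"number"}},"required":["deltas"]}

```bash
ls; mkdir -p pics; cat > h.py <<'E'
import numpy as np, cv2, json
from scipy.spatial.transform import Rotation as R
from workcell import readout, read_camera, finish_job, bot
def rot(a):
    a=np.array(a,float)
    return a if a.shape==(3,3) else R.from_rotvec(a).as_matrix()
def ray(c,u,v,z):
    M=rot(c["attitude"]); d=M@np.array([(u-c["cx"])/c["fx"],(v-c["cy"])/c["fy"],1.]); o=np.array(c["origin"])
    return o+d*(z-o[2])/d[2]
def proj(c,p):
    M=rot(c["attitude"]); q=M.T@(np.array(p)-np.array(c["origin"])); return c["fx"]*q[0]/q[2]+c["cx"],c["fy"]*q[1]/q[2]+c["cy"]
def snap(n,f):
    c=read_camera(n); cv2.imwrite("pics/"+f,c["color"]); return c
E
python3 - <<'E'
from h import *
for n in("top","scene"):
    c=snap(n,n+"0.png"); print(n,c["fx"],c["cx"],c["cy"],c["origin"],c["attitude"])
    np.save(n+"0.npy",c,allow_pickle=True)
s=readout.read_state(); print(s)
E
```

```text
pics
top 502.261307900701 277.7211226192181 201.22641119722766 [0.40601077 0.10428306 1.50168737] [-2.1860394   2.14931752 -0.13790298]
scene 471.8553873293779 282.4011974927065 212.6228380890029 [1.30102669 0.38350508 0.96296464] [-1.50660527 -2.14712684  0.81656291]
{'time': 0.1, 'q': array([-1.23193847e+00,  2.64677103e-01,  1.60525853e+00, -1.09569338e-05,
        1.27368830e+00, -3.69261664e-02]), 'joint_vel': array([-0.00185116, -0.00201285, -0.00447776, -0.00134592,  0.00106922,
        0.00043566]), 'joint_torque': array([ 3.53634105e-04, -5.16709507e+01, -3.68588841e+01, -3.46964825e-06,
        6.32298645e-03,  6.16702721e-06]), 'tool_pos': array([ 0.24749496, -0.62731127,  0.24707557]), 'tcp_rot': array([-3.08432888e+00, -5.86443283e-01,  4.95809479e-04]), 'wrist_force': array([ 0.28578517, -0.26411847,  0.08963562]), 'torque': array([-0.00640672,  0.00913381, -0.00327968]), 'grip_force': 0.0, 'width': 0.9990308202086831}
```

View pics/top0.png

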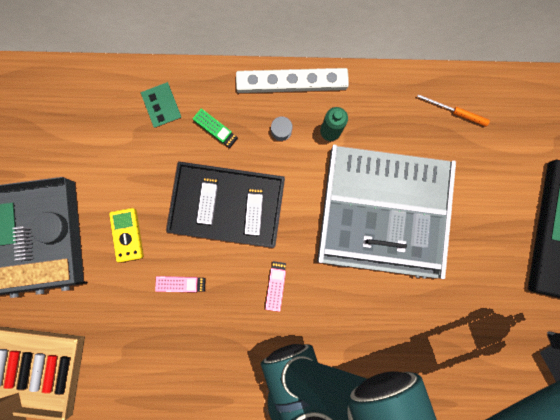

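View pics/scene0.png

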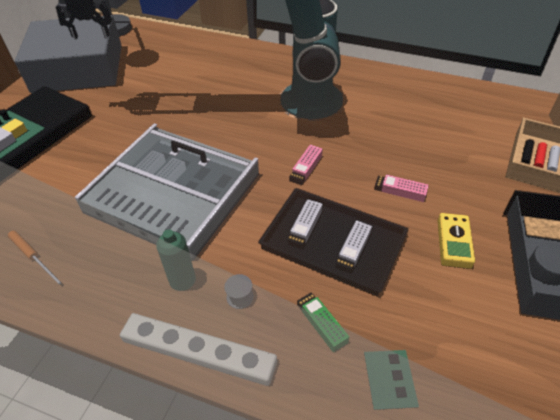

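Top view: dock at right (cols 320–455, rows 148–277) with the handle at about (385,243). The tray is at (227,205) with two waiting supplies at (207,202) and (254,213). Next I'll zoom in on the dock.

```bash
python3 - <<'E'
from h import *
c=np.load("top0.npy",allow_pickle=True).item()
im=c["color"][135:290,160:465]
cv2.imwrite("pics/crop0.png",cv2.resize(im,None,fx=2.6,fy=2.6,interpolation=cv2.INTER_CUBIC))
E
```

```text
(no output)
```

View pics/crop0.png

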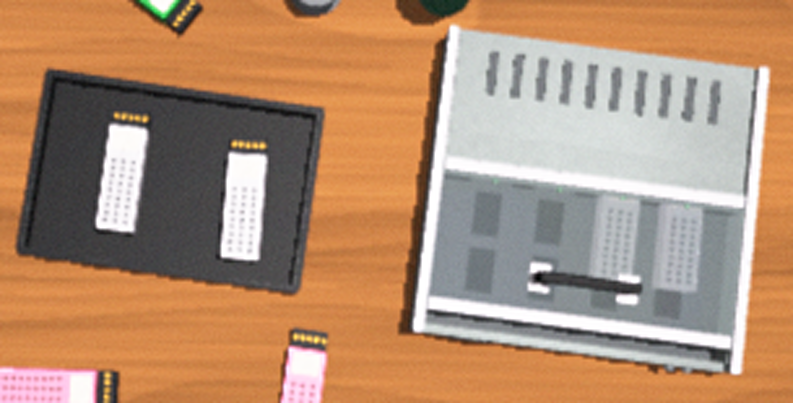

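```bash
python3 - <<'E'
from h import *
c=np.load("top0.npy",allow_pickle=True).item()
P=lambda x,y,z:ray(c,x/2.6+160,y/2.6+135,z)[:2].round(4)
fl,fr,rl,rr=[P(*p,.064) for p in((414,332),(742,373),(449,27),(769,67))]
print("dock",fl,fr,rl,rr,np.linalg.norm(fl-fr),np.linalg.norm(fl-rl),np.linalg.norm(fr-rr))
for a,b in((fl,rl),(fr,rr),(fr,fl)): d=b-a; print(np.degrees(np.arctan2(d[1],d[0])))
print("stripe", P(445,165,.055),P(745,205,.055), "bar",P(530,276,.1),P(642,290,.1))
t=[P(*p,.028) for p in((47,70),(325,107),(298,293),(17,253))]; print("tray",t,np.mean(t,0))
for a,b in((t[3],t[0]),(t[2],t[1]),(t[1],t[0])): d=b-a; print(np.linalg.norm(d),np.degrees(np.arctan2(d[1],d[0])))
# white tops (z=.034)
im=c["color"]; m=((im.min(2)>170)).astype(np.uint8); m[:,:165]=0;m[:,290:]=0;m[:160]=0;m[250:]=0
n,l,s,ce=cv2.connectedComponentsWithStats(m)
for i in range(1,n):
    if s[i,4]>100:
        r=cv2.minAreaRect(np.argwhere(l==i)[:,::-1].astype(np.float32)); b=cv2.boxPoints(r)
        print([ray(c,*p,.034)[:2].round(4) for p in b], ray(c,*r[0],.034)[:2].round(4))
E
```

```text
dock [ 0.3984 -0.0326] [ 0.3597 -0.392 ] [ 0.7395 -0.0697] [ 0.7005 -0.4301] 0.36147759266654417 0.3431116727830752 0.34292309633502377
-6.207417727868512
-6.378938765082045
83.85410169337418
stripe [ 0.5842 -0.0669] [ 0.5451 -0.4026] bar [ 0.4603 -0.1534] [ 0.4473 -0.2738]
tray [array([0.6888, 0.386 ]), array([0.6518, 0.0675]), array([0.4396, 0.0948]), array([0.4792, 0.4116])] [0.56485  0.239975]
0.21115757149579073 -6.96346852648805
0.21394889576719023 -7.330960057605978
0.32064193425065285 83.37367706880198
[array([0.5108, 0.3249]), array([0.6289, 0.3122]), array([0.6235, 0.2691]), array([0.5054, 0.2822])] [0.5669 0.2971]
[array([0.4791, 0.1839]), array([0.5986, 0.1772]), array([0.5959, 0.1337]), array([0.4764, 0.1408])] [0.5372 0.1589]
```

```bash
cat >> h.py <<'E'
def D(o,yaw,x,y): a=np.radians(yaw); return np.array([o[0]+x*np.cos(a)-y*np.sin(a), o[1]+x*np.sin(a)+y*np.cos(a)])
def plan(p,h,fromp=None,q=None):
    "tool-frame shift (mm) and turn (deg) to reach world point p with tool x heading h, tool down"
    s=readout.read_state(); T=R.from_rotvec(s["tcp_rot"]); a=np.radians(h)
    G=R.from_matrix(np.array([[np.cos(a),np.sin(a),0],[np.sin(a),-np.cos(a),0],[0,0,-1.]]))
    d=T.inv().apply(np.array(p)-s["tool_pos"])*1000; w=np.degrees((T.inv()*G).as_rotvec())
    print("now",s["tool_pos"].round(4),"t",round(s["time"],1),"f",s["wrist_force"].round(1),"shift mm",d.round(1),"turn",w.round(2))
O=np.array([.379,-.212]); YD=-6.2; O=D(O,YD,.178,0)
E
python3 - <<'E'
from h import *
print(O); plan([*D(O,YD,-.155,0),.16],YD)
E
```

```text
[ 0.55595887 -0.23122389]
now [ 0.2475 -0.6273  0.2471] t 0.1 f [ 0.3 -0.3  0.1] shift mm [ 295.1 -327.2   87.8] turn [-1.100e-01  2.000e-02  2.773e+01]
```

>>> jog_arm(
  deltas=[0.295,-0.327,0.06,0,0,27.7,-1,0.295,-0.327,0.06,0,0,27.7,-1,0.295,-0.327,0.06,0,0,27.7,-1,0.295,-0.327,0.06,0,0,27.7,-1,0.295,-0.327,0.06,0,0,27.7,-1,0.295,-0.327,0.06,0,0,27.7,-1,0.295,-0.327,0.06,0,0,27.7,-1,0.295,-0.327,0.06,0,0,27.7,-1],
  squeeze=40,
)

```text
time: 0.9
tool_pos: [0.3867, -0.2547, 0.1938]
tcp_rot: [-3.137, 0.17, -0.0]
wrist_force: [1.2, 0.4, -0.4]
width: 0.002
grip_force: 0.0
```

```bash
python3 - <<'E'
from h import *
plan([*D(O,YD,-.155,0),.16],YD)
E
```

```text
now [ 0.3867 -0.2547  0.1938] t 0.9 f [ 1.2  0.4 -0.4] shift mm [ 10.7 -41.6  33.8] turn [-0.01  0.   -0.  ]
```

>>> jog_arm(
  deltas=[0.011,-0.042,0.034,0,0,0,-1,0.011,-0.042,0.034,0,0,0,-1,0.011,-0.042,0.07,0,0,0,-1,0.011,-0.042,0.098,0,0,0,-1,0.011,-0.042,0.098,0,0,0,-1],
)

```text
time: 1.4
tool_pos: [0.3988, -0.2143, 0.0925]
tcp_rot: [-3.133, 0.168, 0.012]
wrist_force: [-0.9, 1.4, -0.8]
width: -0.002
grip_force: 0.0
```

```bash
python3 - <<'E'
from h import *
plan([*D(O,YD,.02,0),.097],YD)
snap("wrist","w1.png")
E
```

```text
now [ 0.3988 -0.2143  0.0925] t 1.4 f [-0.9  1.4 -0.8] shift mm [ 1.781e+02 -1.000e-01 -5.900e+00] turn [-0.2   0.46  0.04]
```

View pics/w1.png

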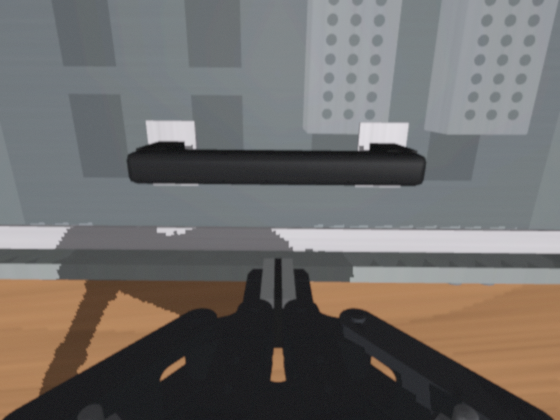

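The wrist view shows the handle bar straight ahead (centre about (277,167)) and square to the tool, with the two tested supplies to the right. I'll push it back.

>>> jog_arm(
  deltas=[0.03,0,-0.002,0,0,0,-1,0.055,0,-0.002,0,0,0,-1,0.08,0,-0.002,0,0,0,-1,0.105,0,-0.002,0,0,0,-1,0.125,0,-0.002,0,0,0,-1,0.145,0,-0.002,0,0,0,-1,0.16,0,-0.002,0,0,0,-1,0.165,0,-0.002,0,0,0,-1],
)

```text
time: 2.25
tool_pos: [0.5678, -0.2353, 0.1002]
tcp_rot: [3.136, -0.169, 0.003]
wrist_force: [-3.2, -1.8, 1.9]
width: 0.002
grip_force: 1.2
```

>>> jog_arm(
  deltas=[0.005,0,0,0,0,0,-1,0.01,0,0,0,0,0,-1,0.01,0,0,0,0,0,-1],
)

```text
time: 2.55
tool_pos: [0.5769, -0.2352, 0.099]
tcp_rot: [3.137, -0.17, 0.003]
wrist_force: [0.3, 0.1, 0.4]
width: 0.0
grip_force: 0.0
```

>>> jog_arm(
  deltas=[0.004,0,0,0,0,0,-1,0.004,0,0,0,0,0,-1],
)

```text
time: 2.75
tool_pos: [0.579, -0.2352, 0.0984]
tcp_rot: [-3.137, 0.169, 0.004]
wrist_force: [-4.0, -0.5, 3.8]
width: -0.002
grip_force: 2.4
```

>>> jog_arm(
  deltas=[0.004,0,0,0,0,0,-1,0.004,0,0,0,0,0,-1],
)

```text
time: 2.95
tool_pos: [0.5792, -0.2352, 0.0983]
tcp_rot: [-3.136, 0.168, 0.018]
wrist_force: [-16.9, 0.8, 12.9]
width: -0.004
grip_force: 8.3
```

>>> jog_arm(
  deltas=[0.004,0,0,0,0,0,-1,0.004,0,0,0,0,0,-1],
)

```text
time: 3.15
tool_pos: [0.5793, -0.2352, 0.0982]
tcp_rot: [-3.134, 0.167, 0.031]
wrist_force: [-27.3, 1.8, 22.3]
width: 0.003
grip_force: 14.1
```

>>> jog_arm(
  deltas=[-0.025,0,0,0,0,0,-1,-0.025,0,0,0,0,0,-1,-0.03,0.0,-0.05,0,0,0,0.65,-0.03,-0.04,-0.09,0,0,0,0.65,-0.03,-0.09,-0.11,0,0,0,0.65,-0.03,-0.14,-0.11,0,0,0,0.65,-0.03,-0.19,-0.11,0,0,0,0.65,-0.03,-0.24,-0.11,0,0,0,0.65],
)

```text
time: 3.95
tool_pos: [0.5841, -0.0015, 0.2095]
tcp_rot: [-3.136, 0.17, -0.005]
wrist_force: [0.6, 0.3, -0.3]
width: 0.824
grip_force: 0.0
```

```bash
python3 - <<'E'
from h import *
plan([.558,.298,.15],-6.1)
E
```

```text
now [ 0.5841 -0.0015  0.2095] t 4.0 f [ 0.6  0.3 -0.3] shift mm [ -58.5 -294.9   59.6] turn [-0.05 -0.19 -0.09]
```

>>> jog_arm(
  deltas=[-0.06,-0.295,0,0,0,0,0.65,-0.06,-0.295,0,0,0,0,0.65,-0.06,-0.295,0,0,0,0,0.65,-0.06,-0.295,0,0,0,0,0.65,-0.06,-0.295,0,0,0,0,0.65,-0.06,-0.295,0.03,0,0,0,0.65,-0.06,-0.295,0.06,0,0,0,0.65,-0.06,-0.295,0.06,0,0,0,0.65],
)

```text
time: 4.75
tool_pos: [0.5513, 0.2971, 0.1429]
tcp_rot: [3.134, -0.164, -0.012]
wrist_force: [-0.4, -0.7, -1.4]
width: 0.827
grip_force: 0.0
```

```bash
cat >> h.py <<'E'
def white(c,z,thr=170,amin=1500):
    "white-top rectangles: centre, heading(long side toward +x), size"
    im=c["color"]; m=(im.min(2)>thr).astype(np.uint8); m=cv2.morphologyEx(m,cv2.MORPH_CLOSE,np.ones((9,9)))
    out=[]
    for k in cv2.findContours(m,cv2.RETR_EXTERNAL,cv2.CHAIN_APPROX_NONE)[0]:
        if cv2.contourArea(k)<amin: continue
        p=np.array([ray(c,*q[0],z)[:2] for q in k]); r=cv2.minAreaRect((p*1000).astype(np.float32)); b=cv2.boxPoints(r)
        e=[b[1]-b[0],b[2]-b[1]]; e=max(e,key=np.linalg.norm); e=e*np.sign(e[0])
        print("white c",np.round(r[0],1),"head",np.degrees(np.arctan2(e[1],e[0])).round(1),"size",np.round(r[1],1))
E
python3 - <<'E'
from h import *
plan([.558,.298,.15],-6.1)
c=snap("wrist","w2.png"); white(c,.034)
E
```

```text
now [0.5513 0.2971 0.1429] t 4.8 f [-0.4 -0.7 -1.4] shift mm [ 6.5 -1.5 -7.2] turn [0.23 0.44 0.12]
white c [536.8 158.6] head -3.2 size [ 41.2 117. ]
white c [588.2 293.5] head -6.2 size [41.3 73. ]
```

View pics/w2.png

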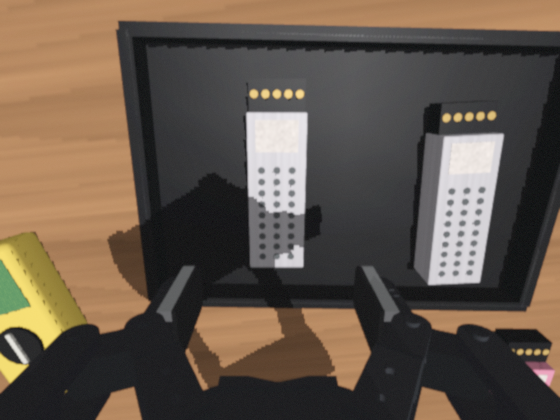

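Both supplies are right way up, terminals ahead (e at (277,190), f at (463,207)), and they match the top-view positions. I'll grasp e.

>>> jog_arm(
  deltas=[0.006,-0.001,0.04,0,0,0,0.65,0.006,-0.001,0.08,0,0,0,0.65,0.006,-0.001,0.11,0,0,0,0.65,0.006,-0.001,0.115,0,0,0,0.65,0.006,-0.001,0.115,0,0,0,-0.2,0.006,-0.001,0.115,0,0,0,-0.5,0.006,-0.001,0.115,0,0,0,-0.5,0.006,-0.001,0.115,0,0,0,-0.5],
  squeeze=60,
)

```text
time: 5.6
tool_pos: [0.5636, 0.2972, 0.0365]
tcp_rot: [-3.135, 0.169, -0.008]
wrist_force: [0.1, -0.7, 6.1]
width: 0.474
grip_force: 63.5
```

>>> jog_arm(
  deltas=[0,0,0,0,0,0,0.3,0,0,0.008,0,0,0,0.3,0,0,0.008,0,0,0,0.3,0,0,0.008,0,0,0,-0.5,0,0,0.008,0,0,0,-0.5,0,0,0.008,0,0,0,-0.5],
)

```text
time: 6.2
tool_pos: [0.5607, 0.2963, 0.0247]
tcp_rot: [3.137, -0.169, -0.001]
wrist_force: [-0.6, 0.9, -1.5]
width: 0.481
grip_force: 61.9
```

>>> jog_arm(
  deltas=[0,0,-0.03,0,0,0,-0.5,0,0,-0.08,0,0,0,-0.5,0,0,-0.13,0,0,0,-0.5,0,0.05,-0.15,0,0,0,-0.5,0,0.1,-0.15,0,0,0,-0.5,0,0.15,-0.15,0,0,0,-0.5,0,0.2,-0.15,0,0,0,-0.5,0,0.25,-0.15,0,0,0,-0.5],
)

```text
time: 7.0
tool_pos: [0.5336, 0.0497, 0.1749]
tcp_rot: [3.137, -0.168, -0.001]
wrist_force: [1.2, -0.9, -1.8]
width: 0.477
grip_force: 61.8
```

```bash
python3 - <<'E'
from h import *
plan([*D(O,YD,-.105,.108),.15],YD)
E
```

```text
now [0.5336 0.0497 0.1749] t 7.0 f [ 1.2 -0.9 -1.8] shift mm [-52.6 168.8  25. ] turn [0.02 0.03 0.07]
```

>>> jog_arm(
  deltas=[-0.02,0.05,0,0,0,0,-0.5,-0.04,0.1,0,0,0,0,-0.5,-0.053,0.15,0,0,0,0,-0.5,-0.053,0.169,0,0,0,0,-0.5,-0.053,0.169,0.025,0,0,0,-0.5,-0.053,0.169,0.055,0,0,0,-0.5,-0.053,0.169,0.055,0,0,0,-0.5],
)

```text
time: 7.7
tool_pos: [0.4594, -0.1101, 0.1159]
tcp_rot: [-3.135, 0.171, 0.015]
wrist_force: [-0.8, 0.3, -2.2]
width: 0.488
grip_force: 61.8
```

```bash
python3 - <<'E'
from h import *
plan([*D(O,YD,-.105,.108),.035],YD)
c=snap("wrist","w3.png"); np.save("w3.npy",c,allow_pickle=True)
E
```

```text
now [ 0.4594 -0.1101  0.1159] t 7.7 f [-0.8  0.3 -2.2] shift mm [ 4.9  2.1 80.9] turn [-0.1   0.55 -0.03]
```

View pics/w3.png

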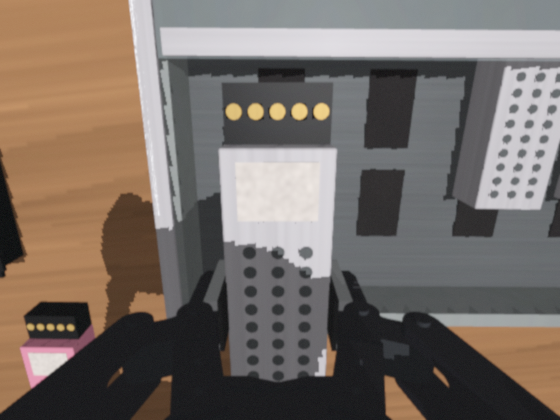

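The supply is held squarely, and it sits slightly left in the d bay. Lip front edge is at row ~57, wall at col ~155, c-bay floor patches at cols 366–414. I'll compute the offsets.

```bash
python3 - <<'E'
from h import *
c=np.load("w3.npy",allow_pickle=True).item()
def L(u,v,z):
    d=ray(c,u,v,z)[:2]-O; a=np.radians(YD); return np.round([1000*(d[0]*np.cos(a)+d[1]*np.sin(a)),1000*(-d[0]*np.sin(a)+d[1]*np.cos(a))],1)
for n,u,v,z in(("lipL",200,57,.055),("lipR",540,57,.055),("lip47",300,58,.047),("wall in",158,60,.064),("wall out",133,60,.064),("wall out2",150,180,.064),("patch c L",369,110,.012),("patch c R",411,110,.012),("patch c2 L",360,200,.012),("patch c2 R",402,200,.012),("front",300,318,.048),("psu b L",502,100,.042)): print(n,L(u,v,z))
E
```

```text
lipL [ -7.5 149.5]
lipR [ -7.6 -24.4]
lip47 [-7.  97.8]
wall in [ -9.8 168.1]
wall out [ -9.8 180.4]
wall out2 [-69.7 179.4]
patch c L [-34.4  49.4]
patch c R [-34.4  21.6]
patch c2 L [-96.5  50.5]
patch c2 R [-96.5  20.2]
front [-170.4   94.4]
psu b L [-28.4 -17.9]
```

>>> jog_arm(
  deltas=[0.003,0.001,0.03,0,0,0,-0.5,0.003,0.001,0.06,0,0,0,-0.5,0.003,0.001,0.076,0,0,0,-0.5,0.003,0.001,0.076,0,0,0,-0.5,0.003,0.001,0.076,0,0,0,-0.5],
)

```text
time: 8.25
tool_pos: [0.4677, -0.1122, 0.0455]
tcp_rot: [3.137, -0.168, 0.002]
wrist_force: [0.3, -0.2, -2.3]
width: 0.475
grip_force: 61.8
```

```bash
python3 - <<'E'
from h import *
plan([*D(O,YD,-.037,.108),.035],YD)
E
```

```text
now [ 0.4677 -0.1122  0.0455] t 8.2 f [ 0.3 -0.2 -2.3] shift mm [63.6  0.9 10.5] turn [ 0.01 -0.07  0.07]
```

>>> jog_arm(
  deltas=[0,0.001,0.01,0,0,0,-0.5,0,0.001,0.01,0,0,0,-0.5,0.015,0.001,0.01,0,0,0,-0.5,0.03,0.001,0.01,0,0,0,-0.5,0.045,0.001,0.01,0,0,0,-0.5,0.055,0.001,0.01,0,0,0,-0.5,0.058,0.001,0.01,0,0,0,-0.5,0.058,0.001,0.01,0,0,0,-0.5],
)

```text
time: 9.05
tool_pos: [0.5244, -0.1195, 0.0344]
tcp_rot: [3.137, -0.169, -0.0]
wrist_force: [-0.8, -0.2, -2.8]
width: 0.483
grip_force: 61.9
```

>>> jog_arm(
  deltas=[0.004,0,0,0,0,0,-0.5,0.004,0,0,0,0,0,-0.5],
)

```text
time: 9.25
tool_pos: [0.5281, -0.1198, 0.0342]
tcp_rot: [-3.137, 0.169, 0.0]
wrist_force: [0.4, 0.0, -2.1]
width: 0.481
grip_force: 61.9
```

>>> jog_arm(
  deltas=[0.003,0,0,0,0,0,-0.5,0.003,0,0,0,0,0,-0.5],
)

```text
time: 9.45
tool_pos: [0.5314, -0.1202, 0.0343]
tcp_rot: [3.137, -0.169, 0.0]
wrist_force: [0.5, 0.7, -2.2]
width: 0.48
grip_force: 61.9
```

>>> jog_arm(
  deltas=[0.003,0,0,0,0,0,-0.5,0.003,0,0,0,0,0,-0.5],
)

```text
time: 9.65
tool_pos: [0.5325, -0.1202, 0.0337]
tcp_rot: [-3.136, 0.169, 0.006]
wrist_force: [-3.9, -0.1, -0.1]
width: 0.484
grip_force: 62.1
```

>>> jog_arm(
  deltas=[0.003,0,0,0,0,0,-0.5,0.003,0,0,0,0,0,-0.5],
)

```text
time: 9.85
tool_pos: [0.5325, -0.12, 0.033]
tcp_rot: [-3.135, 0.169, 0.016]
wrist_force: [-12.5, 0.7, 3.1]
width: 0.483
grip_force: 62.6
```

>>> jog_arm(
  deltas=[-0.004,0,-0.001,0,0,0,0.3,-0.004,0,-0.001,0,0,0,0.3,-0.004,0,-0.001,0,0,0,0.3,-0.02,0,-0.03,0,0,0,0.3,-0.03,0,-0.08,0,0,0,0.3,-0.03,0,-0.13,0,0,0,0.5,-0.02,-0.05,-0.15,0,0,0,0.65,-0.02,-0.1,-0.15,0,0,0,0.65],
)

```text
time: 10.65
tool_pos: [0.5325, -0.0246, 0.1904]
tcp_rot: [3.136, -0.175, 0.02]
wrist_force: [1.1, 0.7, 0.4]
width: 0.823
grip_force: 0.0
```

```bash
python3 - <<'E'
from h import *
f=np.array([.537,.1587]); a=np.radians(-3.2); g=f-.006*np.array([np.cos(a),np.sin(a)])
print(g); plan([*g,.12],-3.2)
E
```

```text
[0.53100936 0.15903493]
now [ 0.5325 -0.0246  0.1904] t 10.7 f [1.1 0.7 0.4] shift mm [ -22.8 -182.4   70.1] turn [ 0.01 -0.74 -3.2 ]
```

>>> jog_arm(
  deltas=[-0.023,-0.05,0,0,0,-3.2,0.65,-0.023,-0.1,0,0,0,-3.2,0.65,-0.023,-0.15,0,0,0,-3.2,0.65,-0.023,-0.183,0.03,0,0,-3.2,0.65,-0.023,-0.183,0.07,0,0,-3.2,0.65,-0.023,-0.183,0.07,0,0,-3.2,0.65,-0.023,-0.183,0.07,0,0,-3.2,0.65],
)

```text
time: 11.35
tool_pos: [0.5237, 0.1603, 0.1138]
tcp_rot: [3.14, -0.081, -0.003]
wrist_force: [0.9, 0.1, -0.2]
width: 0.824
grip_force: 0.0
```

```bash
python3 - <<'E'
from h import *
c=snap("wrist","w4.png"); white(c,.034); plan([.531,.159,.026],-3.2)
E
```

```text
white c [555.1 156.5] head -3.2 size [41.9 79.6]
now [0.5251 0.1603 0.1153] t 11.4 f [-0.1  0.5  0.9] shift mm [ 5.8  1.  89.3] turn [-0.02 -0.07  0.2 ]
```

>>> jog_arm(
  deltas=[0.006,0.001,0.04,0,0,0,0.65,0.006,0.001,0.075,0,0,0,0.65,0.006,0.001,0.09,0,0,0,0.65,0.006,0.001,0.09,0,0,0,0.65,0.006,0.001,0.09,0,0,0,-0.5,0.006,0.001,0.09,0,0,0,-0.5,0.006,0.001,0.09,0,0,0,-0.5,0.006,0.001,0.09,0,0,0,-0.5],
)

```text
time: 12.2
tool_pos: [0.5325, 0.1596, 0.0268]
tcp_rot: [-3.14, 0.081, -0.008]
wrist_force: [0.3, -1.3, 6.5]
width: 0.482
grip_force: 63.3
```

>>> jog_arm(
  deltas=[0,0,-0.03,0,0,0,-0.5,0,0,-0.08,0,0,0,-0.5,0,0,-0.13,0,0,0,-0.5,-0.02,0.05,-0.15,0,0,3.2,-0.5,-0.04,0.1,-0.15,0,0,3.2,-0.5,-0.05,0.15,-0.15,0,0,3.2,-0.5,-0.05,0.2,-0.15,0,0,3.2,-0.5,-0.05,0.2,-0.15,0,0,3.2,-0.5],
)

```text
time: 13.0
tool_pos: [0.4687, -0.0417, 0.1748]
tcp_rot: [3.135, -0.174, 0.002]
wrist_force: [0.1, 1.0, -1.6]
width: 0.479
grip_force: 62.4
```

```bash
python3 - <<'E'
from h import *
plan([*D(O,YD,-.103,.036),.15],YD)
E
```

```text
now [ 0.4687 -0.0417  0.1748] t 13.0 f [ 0.1  1.  -1.6] shift mm [  4.6 143.   25. ] turn [ 0.1  -0.06 -0.17]
```

>>> jog_arm(
  deltas=[0.004,0.05,0,0,0,0,-0.5,0.004,0.1,0,0,0,0,-0.5,0.004,0.143,0,0,0,0,-0.5,0.004,0.143,0,0,0,0,-0.5,0.004,0.143,0.04,0,0,0,-0.5,0.004,0.143,0.08,0,0,0,-0.5,0.004,0.143,0.08,0,0,0,-0.5,0.004,0.143,0.08,0,0,0,-0.5],
)

```text
time: 13.8
tool_pos: [0.4579, -0.1794, 0.0938]
tcp_rot: [-3.136, 0.168, 0.004]
wrist_force: [0.2, -0.1, -1.6]
width: 0.483
grip_force: 62.6
```

```bash
python3 - <<'E'
from h import *
plan([*D(O,YD,-.103,.036),.0365],YD)
E
```

```text
now [ 0.4579 -0.1794  0.0938] t 13.8 f [ 0.2 -0.1 -1.6] shift mm [ 0.2  5.  57.3] turn [-0.07  0.14  0.07]
```

>>> jog_arm(
  deltas=[0,0.005,0,0,0,0,-0.5,0,0.005,0.03,0,0,0,-0.5,0,0.005,0.052,0,0,0,-0.5,0,0.005,0.056,0,0,0,-0.5,0,0.005,0.056,0,0,0,-0.5],
)

```text
time: 14.3
tool_pos: [0.4588, -0.1859, 0.0392]
tcp_rot: [3.137, -0.169, 0.002]
wrist_force: [0.5, -0.6, -2.3]
width: 0.477
grip_force: 62.6
```

```bash
python3 - <<'E'
from h import *
plan([*D(O,YD,-.038,.036),.0365],YD)
E
```

```text
now [ 0.4588 -0.1859  0.0392] t 14.3 f [ 0.5 -0.6 -2.3] shift mm [63.5 -1.4  2.8] turn [ 0.02 -0.07  0.04]
```

>>> jog_arm(
  deltas=[0,-0.001,0.003,0,0,0,-0.5,0.015,-0.001,0.003,0,0,0,-0.5,0.03,-0.001,0.003,0,0,0,-0.5,0.045,-0.001,0.003,0,0,0,-0.5,0.058,-0.001,0.003,0,0,0,-0.5,0.062,-0.001,0.003,0,0,0,-0.5,0.062,-0.001,0.003,0,0,0,-0.5],
)

```text
time: 15.0
tool_pos: [0.5209, -0.1914, 0.0355]
tcp_rot: [3.137, -0.168, 0.001]
wrist_force: [-0.1, 0.1, -1.6]
width: 0.477
grip_force: 62.6
```

>>> jog_arm(
  deltas=[0.003,0,0,0,0,0,-0.5,0.003,0,0,0,0,0,-0.5],
)

```text
time: 15.2
tool_pos: [0.5223, -0.1914, 0.0351]
tcp_rot: [-3.137, 0.169, 0.001]
wrist_force: [-0.8, 0.9, -1.1]
width: 0.482
grip_force: 63.0
```

>>> jog_arm(
  deltas=[0.003,0,0,0,0,0,-0.5,0.003,0,0,0,0,0,-0.5],
)

```text
time: 15.4
tool_pos: [0.5259, -0.1919, 0.0352]
tcp_rot: [3.137, -0.169, 0.001]
wrist_force: [-0.7, -1.2, -3.1]
width: 0.474
grip_force: 62.8
```

>>> jog_arm(
  deltas=[0.003,0,0,0,0,0,-0.5,0.003,0,0,0,0,0,-0.5],
)

```text
time: 15.6
tool_pos: [0.5261, -0.1918, 0.0349]
tcp_rot: [-3.136, 0.169, 0.009]
wrist_force: [-9.6, -0.4, 7.2]
width: 0.474
grip_force: 63.9
```

>>> jog_arm(
  deltas=[0.003,0,0,0,0,0,-0.5,0.003,0,0,0,0,0,-0.5],
)

```text
time: 15.8
tool_pos: [0.5261, -0.1918, 0.0349]
tcp_rot: [-3.135, 0.169, 0.019]
wrist_force: [-18.5, 0.0, 16.1]
width: 0.478
grip_force: 65.0
```

>>> jog_arm(
  deltas=[-0.006,0,-0.001,0,0,0,0.25,-0.006,0,-0.001,0,0,0,0.25,-0.006,0,-0.001,0,0,0,0.25,-0.02,0,-0.03,0,0,0,0.25,-0.02,0,-0.08,0,0,0,0.25,-0.03,0.03,-0.1,0,0,0,0.25,-0.03,0.071,-0.1,0,0,0,0.25,-0.03,0.071,-0.1,0,0,0,0.25],
)

```text
time: 16.6
tool_pos: [0.4957, -0.2643, 0.1375]
tcp_rot: [3.133, -0.173, 0.008]
wrist_force: [-0.3, 0.2, 0.5]
width: 0.628
grip_force: 0.0
```

```bash
python3 - <<'E'
from h import *
c=snap("wrist","w5.png"); white(c,.042); print(D(O,YD,-.05,-.036)); plan([*D(O,YD,-.05,-.036),.036],YD)
E
```

```text
white c [ 520.6 -252.7] head 83.4 size [340.5 230.7]
[ 0.50236335 -0.26161335]
now [ 0.4951 -0.2621  0.1363] t 16.6 f [-0.4 -0.5  0.6] shift mm [  6.9  -1.5 100.3] turn [ 0.08 -0.17 -0.13]
```

View pics/w5.png

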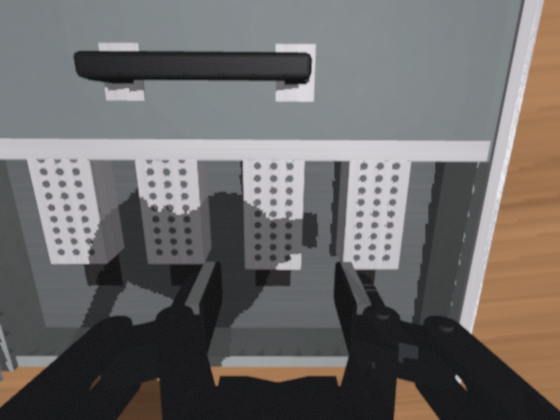

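Both waiting supplies (cols 65 and 170) are home; b (col 274, its front end at row 268) and a (col 380) are still in place. Now b.

```bash
python3 - <<'E'
from h import *
c=read_camera("wrist")
def L(u,v,z):
    d=ray(c,u,v,z)[:2]-O; a=np.radians(YD); return np.round([1000*(d[0]*np.cos(a)+d[1]*np.sin(a)),1000*(-d[0]*np.sin(a)+d[1]*np.cos(a))],1)
for u,v in((251,262),(301,262),(274,268),(349,262),(402,262),(375,268),(175,264),(75,264)): print(L(u,v,.042))
E
```

```text
[-87.9 -18.1]
[-88.  -54.8]
[-92.8 -34.9]
[-88.1 -90.1]
[ -88.2 -129. ]
[ -93.  -109.6]
[-89.3  37.9]
[-89.1 111.5]
```

>>> jog_arm(
  deltas=[0.007,-0.002,0.05,0,0,0,0.25,0.007,-0.002,0.08,0,0,0,0.25,0.007,-0.002,0.1,0,0,0,0.25,0.007,-0.002,0.1,0,0,0,0.25,0.007,-0.002,0.1,0,0,0,-0.5,0.007,-0.002,0.1,0,0,0,-0.5,0.007,-0.002,0.1,0,0,0,-0.5],
)

```text
time: 17.4
tool_pos: [0.502, -0.2586, 0.0361]
tcp_rot: [3.137, -0.169, 0.002]
wrist_force: [-0.5, 0.4, -3.8]
width: 0.477
grip_force: 62.7
```

>>> jog_arm(
  deltas=[-0.002,0,-0.001,0,0,0,-0.5,-0.015,0,-0.001,0,0,0,-0.5,-0.03,0,-0.001,0,0,0,-0.5,-0.045,0,-0.001,0,0,0,-0.5,-0.06,0,-0.001,0,0,0,-0.5,-0.063,0,-0.001,0,0,0,-0.5,-0.063,0,-0.001,0,0,0,-0.5,-0.063,0,-0.001,0,0,0,-0.5],
)

```text
time: 18.2
tool_pos: [0.4393, -0.2523, 0.0365]
tcp_rot: [3.136, -0.17, 0.002]
wrist_force: [0.4, -0.1, -3.5]
width: 0.483
grip_force: 62.8
```

>>> jog_arm(
  deltas=[0,0,-0.02,0,0,0,-0.5,0,0,-0.06,0,0,0,-0.5,0,0,-0.11,0,0,0,-0.5,0,0,-0.15,0,0,0,-0.5,0.01,-0.05,-0.16,0,0,0,-0.5,0.02,-0.1,-0.16,0,0,0,-0.5,0.03,-0.15,-0.16,0,0,0,-0.5,0.04,-0.2,-0.16,0,0,0,-0.5],
)

```text
time: 19.0
tool_pos: [0.4997, -0.0603, 0.197]
tcp_rot: [3.137, -0.17, 0.004]
wrist_force: [1.4, -0.4, -2.2]
width: 0.483
grip_force: 62.8
```

```bash
python3 - <<'E'
from h import *
c=snap("top","top1.png"); np.save("top1.npy",c,allow_pickle=True)
im=c["color"][135:290,160:465]
cv2.imwrite("pics/crop1.png",cv2.resize(im,None,fx=2.6,fy=2.6,interpolation=cv2.INTER_CUBIC)); print(readout.read_state()["tool_pos"],readout.read_state()["width"])
E
```

```text
[ 0.50167048 -0.0527579   0.19696338] 0.47839177274052197
```

View pics/crop1.png

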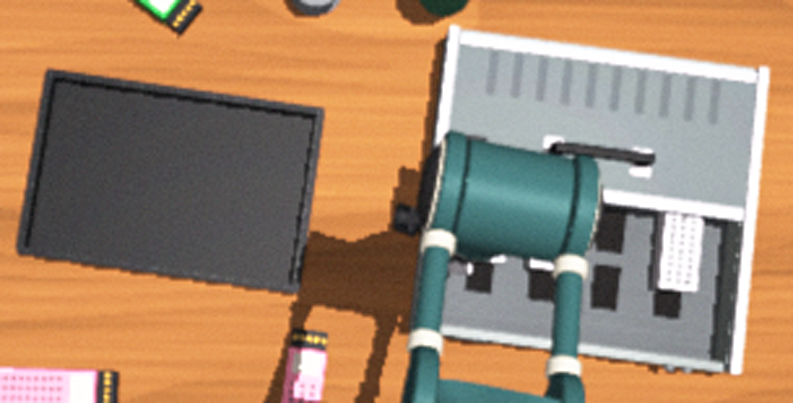

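The tray is empty and hasn't moved (same corners). I'll lay b at tray y = +70 mm.

```bash
python3 - <<'E'
from h import *
T=np.array([.565,.240]); p=D(T,-6.9,-.028,.07); print(p, D(T,-6.9,-.028,-.05)); plan([*p,.1],-6.9)
E
```

```text
[0.54561237 0.31285685] [0.53119595 0.19372596]
now [ 0.5017 -0.0528  0.197 ] t 19.1 f [ 2.9  5.3 -2.8] shift mm [   5.1 -367.5   99.7] turn [-0.42 -0.19  0.9 ]
```

>>> jog_arm(
  deltas=[0.005,-0.05,0,0,0,0.8,-0.5,0.005,-0.1,0,0,0,0.8,-0.5,0.005,-0.15,0,0,0,0.8,-0.5,0.005,-0.2,0,0,0,0.8,-0.5,0.005,-0.25,0,0,0,0.8,-0.5,0.005,-0.3,0,0,0,0.8,-0.5,0.005,-0.35,0.03,0,0,0.8,-0.5,0.005,-0.367,0.06,0,0,0.8,-0.5],
)

```text
time: 19.85
tool_pos: [0.5459, 0.3077, 0.1386]
tcp_rot: [-3.131, 0.186, -0.011]
wrist_force: [0.5, -0.7, -4.3]
width: 0.48
grip_force: 63.3
```

```bash
python3 - <<'E'
from h import *
plan([.5456,.3129,.029],-6.9)
E
```

```text
now [0.5459 0.3077 0.1386] t 19.9 f [ 0.5 -0.7 -4.3] shift mm [ -1.6  -4.5 109.6] turn [-0.33 -0.38  0.09]
```

>>> jog_arm(
  deltas=[0,0,0.03,0,0,0,-0.5,0,0,0.06,0,0,0,-0.5,0,0,0.09,0,0,0,-0.5,0,0,0.09,0,0,0,-0.5,0,0,0.09,0,0,0,-0.5],
)

```text
time: 20.35
tool_pos: [0.5428, 0.3023, 0.0456]
tcp_rot: [3.135, -0.191, -0.002]
wrist_force: [0.0, -0.7, -2.9]
width: 0.48
grip_force: 63.2
```

```bash
python3 - <<'E'
from h import *
plan([.5456,.3129,.029],-6.9)
E
```

```text
now [0.5428 0.3023 0.0456] t 20.4 f [ 0.  -0.7 -2.9] shift mm [  1.5 -10.8  16.6] turn [ 0.05  0.08 -0.06]
```

>>> jog_arm(
  deltas=[0,-0.006,0.008,0,0,0,-0.5,0,-0.006,0.016,0,0,0,-0.5,0,-0.006,0.016,0,0,0,-0.5,0,-0.006,0.016,0,0,0,0.2,0,-0.006,0.016,0,0,0,0.3,0,-0.006,0.016,0,0,0,0.3],
)

```text
time: 20.95
tool_pos: [0.5446, 0.3087, 0.0313]
tcp_rot: [-3.135, 0.191, -0.003]
wrist_force: [0.4, 0.3, 0.2]
width: 0.644
grip_force: 0.0
```

>>> jog_arm(
  deltas=[0,0,-0.04,0,0,0,0.3,0,0,-0.09,0,0,0,0.3,0,0,-0.14,0,0,0,0.3,0,0.05,-0.16,0,0,-0.7,0.25,-0.01,0.1,-0.16,0,0,-0.7,0.25,-0.02,0.15,-0.16,0,0,-0.7,0.25,-0.03,0.2,-0.16,0,0,-0.7,0.25,-0.04,0.25,-0.16,0,0,-0.7,0.25],
)

```text
time: 21.75
tool_pos: [0.4755, 0.0706, 0.191]
tcp_rot: [-3.137, 0.171, -0.004]
wrist_force: [0.6, -0.5, -0.2]
width: 0.627
grip_force: 0.0
```

```bash
python3 - <<'E'
from h import *
plan([*D(O,YD,-.05,-.109),.14],YD)
E
```

```text
now [0.4755 0.0706 0.191 ] t 21.8 f [ 0.6 -0.5 -0.2] shift mm [ 62.7 400.3  51.1] turn [-0.01 -0.13 -0.03]
```

>>> jog_arm(
  deltas=[0.008,0.05,0,0,0,0,0.25,0.016,0.1,0,0,0,0,0.25,0.024,0.15,0,0,0,0,0.25,0.032,0.2,0,0,0,0,0.25,0.04,0.25,0,0,0,0,0.25,0.048,0.3,0,0,0,0,0.25,0.056,0.35,0.02,0,0,0,0.25,0.063,0.395,0.05,0,0,0,0.25],
)

```text
time: 22.55
tool_pos: [0.4967, -0.3209, 0.1495]
tcp_rot: [3.133, -0.173, 0.01]
wrist_force: [0.5, 0.1, 0.4]
width: 0.628
grip_force: 0.0
```

>>> jog_arm(
  deltas=[0,0,0,0,0,0,0.25,0,0,0,0,0,0,0.25],
)

```text
time: 22.75
tool_pos: [0.4942, -0.3173, 0.1459]
tcp_rot: [-3.135, 0.175, 0.002]
wrist_force: [0.1, 0.5, 0.2]
width: 0.623
grip_force: 0.0
```

```bash
python3 - <<'E'
from h import *
plan([*D(O,YD,-.05,-.109),.036],YD)
E
```

```text
now [ 0.4942 -0.3173  0.1459] t 22.8 f [0.1 0.5 0.2] shift mm [  2.4  16.9 109.8] turn [-0.08  0.09 -0.21]
```

>>> jog_arm(
  deltas=[0.002,0.017,0.03,0,0,0,0.25,0.002,0.017,0.06,0,0,0,0.25,0.002,0.017,0.06,0,0,0,0.25,0.002,0.017,0.06,0,0,0,0.25],
)

```text
time: 23.15
tool_pos: [0.4954, -0.3326, 0.0875]
tcp_rot: [-3.137, 0.169, 0.0]
wrist_force: [-0.6, 0.0, -0.1]
width: 0.625
grip_force: 0.0
```

```bash
python3 - <<'E'
from h import *
plan([*D(O,YD,-.05,-.109),.036],YD)
E
```

```text
now [ 0.4954 -0.3326  0.0875] t 23.1 f [-0.6  0.  -0.1] shift mm [-0.7  1.7 51.5] turn [-0.03  0.01  0.02]
```

>>> jog_arm(
  deltas=[0,0.002,0.03,0,0,0,0.25,0,0.002,0.052,0,0,0,0.25,0,0.002,0.052,0,0,0,0.25,0,0.002,0.052,0,0,0,-0.5,0,0.002,0.052,0,0,0,-0.5,0,0.002,0.052,0,0,0,-0.5],
)

```text
time: 23.75
tool_pos: [0.4962, -0.3366, 0.0367]
tcp_rot: [3.135, -0.171, 0.004]
wrist_force: [0.1, 1.5, 2.3]
width: 0.476
grip_force: 63.2
```

>>> jog_arm(
  deltas=[-0.002,0,-0.001,0,0,0,-0.5,-0.015,0,-0.001,0,0,0,-0.5,-0.03,0,-0.001,0,0,0,-0.5,-0.045,0,-0.001,0,0,0,-0.5,-0.06,0,-0.001,0,0,0,-0.5,-0.063,0,-0.001,0,0,0,-0.5,-0.063,0,-0.001,0,0,0,-0.5,-0.063,0,-0.001,0,0,0,-0.5],
)

```text
time: 24.55
tool_pos: [0.4311, -0.3296, 0.0366]
tcp_rot: [3.136, -0.173, -0.001]
wrist_force: [-1.4, -0.8, 10.3]
width: 0.478
grip_force: 64.1
```

>>> jog_arm(
  deltas=[0,0,-0.02,0,0,0,-0.5,0,0,-0.06,0,0,0,-0.5,0,0,-0.11,0,0,0,-0.5,0,0,-0.15,0,0,0,-0.5,0.01,-0.05,-0.16,0,0,0,-0.5,0.02,-0.1,-0.16,0,0,0,-0.5,0.03,-0.15,-0.16,0,0,0,-0.5,0.04,-0.2,-0.16,0,0,0,-0.5],
)

```text
time: 25.35
tool_pos: [0.4894, -0.1375, 0.1935]
tcp_rot: [-3.136, 0.173, 0.009]
wrist_force: [0.2, -0.3, -4.4]
width: 0.479
grip_force: 62.7
```

```bash
python3 - <<'E'
from h import *
c=snap("top","top2.png"); np.save("top2.npy",c,allow_pickle=True)
im=c["color"][135:290,160:465]
cv2.imwrite("pics/crop2.png",cv2.resize(im,None,fx=2.6,fy=2.6,interpolation=cv2.INTER_CUBIC)); plan([.531,.194,.197],-6.9)
E
```

```text
now [ 0.4913 -0.1301  0.1933] t 25.4 f [ 1.3  6.3 -3.2] shift mm [   4.8 -326.5   -1.2] turn [-0.43  0.29  0.76]
```

View pics/crop2.png

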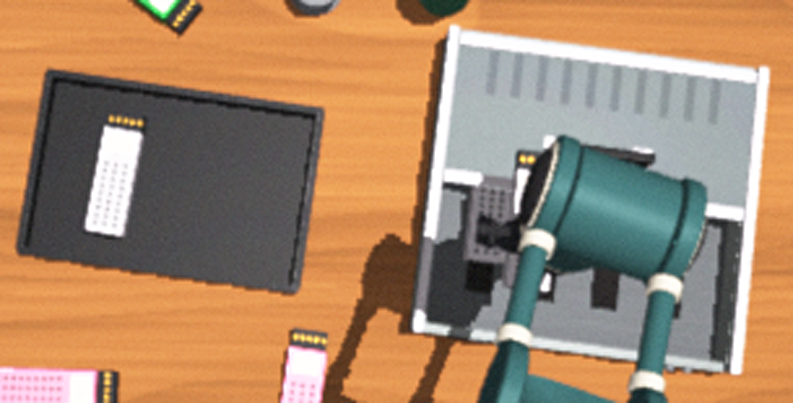

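The tray still hasn't moved, and b lies flat at crop (113,180). I'll place a at tray y ≈ −50 mm.

>>> jog_arm(
  deltas=[0.005,-0.05,0,0,0,0.7,-0.5,0.005,-0.1,0,0,0,0.7,-0.5,0.005,-0.15,0,0,0,0.7,-0.5,0.005,-0.2,0,0,0,0.7,-0.5,0.005,-0.25,0,0,0,0.7,-0.5,0.005,-0.3,0,0,0,0.7,-0.5,0.005,-0.327,0.03,0,0,0.7,-0.5,0.005,-0.327,0.06,0,0,0.7,-0.5],
)

```text
time: 26.2
tool_pos: [0.5321, 0.1878, 0.1343]
tcp_rot: [-3.136, 0.184, 0.002]
wrist_force: [-0.9, -0.8, -4.3]
width: 0.477
grip_force: 63.3
```

>>> jog_arm(
  deltas=[0,0,0.03,0,0,0,-0.5,0,0,0.06,0,0,0,-0.5,0,0,0.085,0,0,0,-0.5,0,0,0.085,0,0,0,-0.5,0,0,0.085,0,0,0,-0.5],
)

```text
time: 26.7
tool_pos: [0.5309, 0.1839, 0.049]
tcp_rot: [3.134, -0.191, -0.007]
wrist_force: [-0.4, -0.3, -3.0]
width: 0.478
grip_force: 63.2
```

```bash
python3 - <<'E'
from h import *
plan([.531,.194,.030],-6.9); c=snap("wrist","w6.png")
E
```

```text
now [0.5309 0.1839 0.049 ] t 26.7 f [-0.4 -0.3 -3. ] shift mm [ -1.  -10.1  19. ] turn [ 0.14  0.27 -0.08]
```

View pics/w6.png

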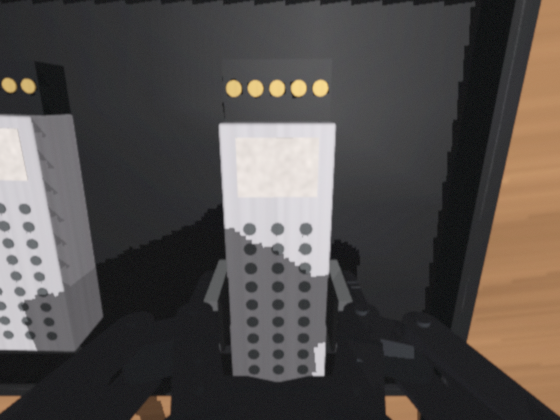

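Supply a is held square above the tray floor, clear of b on the left and of the tray walls. I'll lower it, release, and go back for the handle.

>>> jog_arm(
  deltas=[0,0,0.01,0,0,0,-0.5,0,0,0.019,0,0,0,-0.5,0,0,0.019,0,0,0,-0.5,0,0,0.019,0,0,0,0.2,0,0,0.019,0,0,0,0.3,0,0,0.019,0,0,0,0.3],
)

```text
time: 27.35
tool_pos: [0.534, 0.1855, 0.0326]
tcp_rot: [-3.135, 0.191, -0.003]
wrist_force: [0.0, -0.7, 0.7]
width: 0.648
grip_force: 0.0
```

>>> jog_arm(
  deltas=[0,0,-0.04,0,0,0,0.3,0,0,-0.09,0,0,0,0.3,0.02,0,-0.14,0,0,-0.7,0.3,0.04,0.05,-0.17,0,0,-0.7,-1,0.06,0.1,-0.17,0,0,-0.7,-1,0.08,0.15,-0.17,0,0,-0.7,-1,0.1,0.2,-0.17,0,0,-0.7,-1,0.11,0.25,-0.17,0,0,-0.7,-1],
)

```text
time: 28.15
tool_pos: [0.6099, -0.054, 0.2029]
tcp_rot: [3.137, -0.171, 0.005]
wrist_force: [0.3, -0.4, -0.3]
width: -0.0
grip_force: 0.0
```

```bash
python3 - <<'E'
from h import *
plan([*D(O,YD,.085,0),.15],YD)
E
```

```text
now [ 0.6099 -0.054   0.2029] t 28.1 f [ 0.3 -0.4 -0.3] shift mm [ 50.5 182.   53.1] turn [-0.   -0.17 -0.04]
```

>>> jog_arm(
  deltas=[0.02,0.05,0,0,0,0,-1,0.04,0.1,0,0,0,0,-1,0.05,0.15,0,0,0,0,-1,0.05,0.182,0,0,0,0,-1,0.05,0.182,0.03,0,0,0,-1,0.05,0.182,0.06,0,0,0,-1,0.05,0.182,0.06,0,0,0,-1,0.05,0.182,0.06,0,0,0,-1],
)

```text
time: 28.95
tool_pos: [0.6381, -0.2383, 0.1414]
tcp_rot: [-3.136, 0.172, 0.002]
wrist_force: [0.6, 0.7, 0.6]
width: -0.005
grip_force: 0.0
```

```bash
python3 - <<'E'
from h import *
plan([*D(O,YD,.085,0),.098],YD); c=snap("top","t3.png"); np.save("top3.npy",c,allow_pickle=True)
im=c["color"][135:290,160:465]
cv2.imwrite("pics/crop3.png",cv2.resize(im,None,fx=2.6,fy=2.6,interpolation=cv2.INTER_CUBIC))
E
```

```text
now [ 0.6381 -0.2383  0.1414] t 28.9 f [0.6 0.7 0.6] shift mm [ 2.6  1.9 43.3] turn [-0.02  0.08 -0.06]
```

View pics/crop3.png

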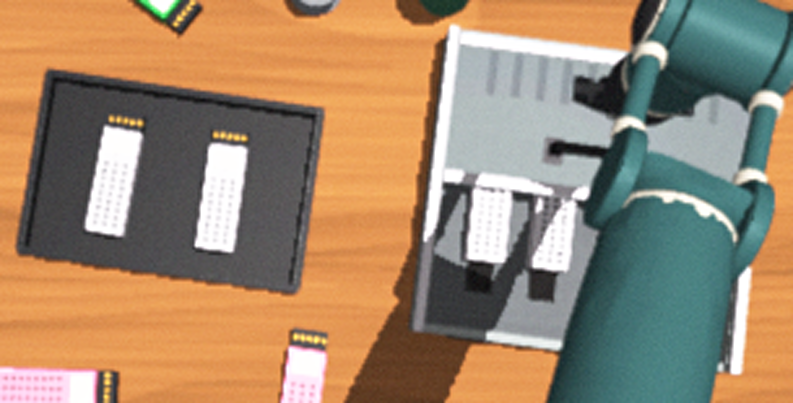

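Both tested supplies lie flat in the tray (crop (113,180) and (222,195)), and e and f are under the head. Next I'll shut the cover by pushing from behind the bar.

>>> jog_arm(
  deltas=[0.002,0,0.03,0,0,0,-1,0.002,0,0.043,0,0,0,-1,0.002,0,0.043,0,0,0,-1],
)

```text
time: 29.3
tool_pos: [0.6394, -0.2377, 0.0973]
tcp_rot: [-3.136, 0.171, 0.005]
wrist_force: [-1.2, 0.5, 0.6]
width: 0.001
grip_force: 0.0
```

>>> jog_arm(
  deltas=[-0.02,0,0,0,0,0,-1,-0.04,0,0,0,0,0,-1,-0.06,0,0,0,0,0,-1,-0.085,0,0,0,0,0,-1,-0.11,0,0,0,0,0,-1,-0.135,0,0,0,0,0,-1,-0.155,0,0,0,0,0,-1,-0.17,0,0,0,0,0,-1],
)

```text
time: 30.1
tool_pos: [0.4724, -0.2201, 0.1007]
tcp_rot: [3.136, -0.172, 0.007]
wrist_force: [3.8, 2.4, 1.6]
width: -0.0
grip_force: 1.6
```

```bash
python3 - <<'E'
from h import *
plan([*D(O,YD,-.103,0),.098],YD)
E
```

```text
now [ 0.4724 -0.2201  0.1007] t 30.1 f [3.8 2.4 1.6] shift mm [-18.8   2.    2.6] turn [ 0.03 -0.26 -0.08]
```

>>> jog_arm(
  deltas=[-0.006,0.001,0.002,0,0,0,-1,-0.012,0.001,0.002,0,0,0,-1,-0.016,0.001,0.002,0,0,0,-1,-0.016,0.001,0.002,0,0,0,-1],
)

```text
time: 30.5
tool_pos: [0.4554, -0.2197, 0.0967]
tcp_rot: [3.136, -0.172, -0.0]
wrist_force: [1.1, -0.5, 0.6]
width: 0.003
grip_force: 0.5
```

>>> jog_arm(
  deltas=[-0.004,0,0,0,0,0,-1,-0.004,0,0,0,0,0,-1],
)

```text
time: 30.7
tool_pos: [0.4539, -0.2195, 0.0968]
tcp_rot: [3.136, -0.173, 0.008]
wrist_force: [7.7, -0.4, -4.1]
width: -0.002
grip_force: 4.2
```

>>> jog_arm(
  deltas=[-0.004,0,0,0,0,0,-1,-0.004,0,0,0,0,0,-1],
)

```text
time: 30.9
tool_pos: [0.4537, -0.2196, 0.097]
tcp_rot: [3.135, -0.174, 0.022]
wrist_force: [21.3, 0.0, -14.1]
width: 0.0
grip_force: 10.3
```

>>> jog_arm(
  deltas=[0.015,0,0,0,0,0,-1,0.02,0,0,0,0,0,-1,0.02,0,-0.04,0,0,0,-1,0.02,0,-0.09,0,0,0,-1,0.02,0.05,-0.14,0,0,0,-1,0.0,0.1,-0.15,0,0,0,-1,-0.02,0.15,-0.15,0,0,0,-1,-0.04,0.2,-0.15,0,0,0,-1],
)

```text
time: 31.7
tool_pos: [0.3984, -0.3892, 0.2469]
tcp_rot: [3.136, -0.17, 0.0]
wrist_force: [1.0, -0.5, -0.2]
width: -0.001
grip_force: 0.0
```

>>> jog_arm(
  deltas=[-0.03,0.05,0,0,0,0,-1,-0.05,0.1,0,0,0,0,-1,-0.07,0.15,0,0,0,0,-1,-0.09,0.18,0,0,0,0,-1,-0.09,0.18,0,0,0,0,-1,-0.09,0.18,0,0,0,0,-1,-0.09,0.18,0,0,0,0,-1],
)

```text
time: 32.4
tool_pos: [0.2902, -0.5555, 0.2449]
tcp_rot: [-3.135, 0.171, 0.001]
wrist_force: [-0.2, 0.2, -0.1]
width: 0.002
grip_force: 0.0
```

```bash
python3 - <<'E'
from h import *
c=snap("top","t4.png"); im=c["color"][135:290,160:465]
cv2.imwrite("pics/crop4.png",cv2.resize(im,None,fx=2.6,fy=2.6,interpolation=cv2.INTER_CUBIC)); print(readout.read_state()["joint_vel"].round(3),readout.read_state()["wrist_force"].round(1))
E
```

```text
[ 0.013 -0.012  0.001 -0.003 -0.004 -0.002] [-0.2  0.5 -0.5]
```

View pics/crop4.png

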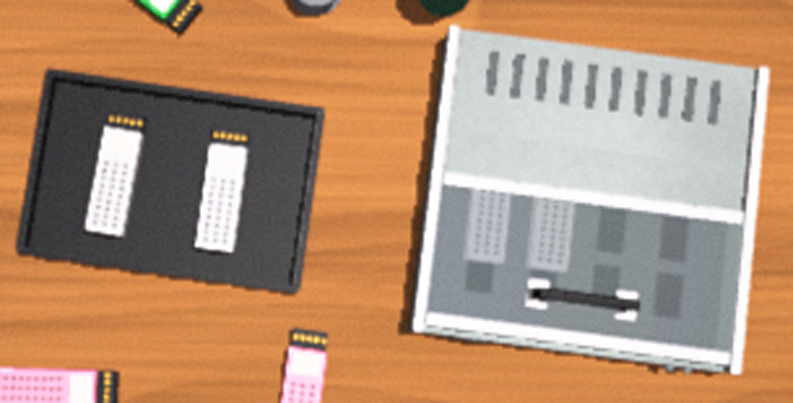

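The cover is shut, with the handle at crop (583,298). Both new supplies are home in bays c and d, both tested ones are in the tray, and the arm is clear.

```bash
python3 -c "
from h import *
print(finish_job())"
```

```text
the job is handed in; nothing more can be done
None
```

The job is handed in: psu_e and psu_f are pushed home in the bays at dock y = +108 and +36 mm, the tested psu_a and psu_b (the only two present) lie flat and right way up in the tray, and the cover is fully shut, all at about 32 s of the 210 s limit.

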